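# Hook the bird carrier's spring door open

## Task

Hook the bird carrier's spring-closed front door open so that it can be loaded: take the S-hook off the hanging rail, put the hook's lower bend through the hole in the tab on top of the door, and with the hook pull the door up until it meets its stop. Then hang the hook's upper bend over the bare carrying bow just behind the door and let go, so that the hook keeps the door up. Leave the other things on the bench where they are.

Things in the scene. Friction and masses are not known exactly. Their poses are not given: they have to be found in the camera images.
- s_hook: S-hook of dark round steel wire 8 mm thick, 120 mm tall, 32 mm wide, 75 g. Origin at mid height; z is its load line (up while it hangs), its bends lie in its xz plane: upper bend open downwards, tip on the +x side; lower bend open upwards, tip on the -x side. The shank slants from x -12 mm at z +41 mm to x +12 mm at z -41 mm. It starts hanging on the rail, y along the bar. No pose while held
- hook_low (a point): inner bottom of the S-hook's lower bend, where it bears: 52 mm below the hook's origin on its z axis (axes as the hook's). The bend is 16 mm wide inside, its tip (at x -12 mm) ends 9 mm above this point and its wire reaches 8 mm below it, so 17 mm in height must pass the hole
- hook_top (a point): inner top of the S-hook's upper bend, where it bears: 52 mm above the hook's origin on its z axis (axes as the hook's). The bend is 16 mm wide inside; its tip (at x +12 mm) ends 9 mm below this point, so lift the hook at least 15 mm to take it off the rail
- rail: fixed hanging rail: wooden base (420 mm along y, 160 mm along x, 18 mm thick), two posts at y +-190 mm, and a round 10 mm steel bar along y whose top is 300 mm above the bench. Origin on the bench under the bar's middle. The S-hook hangs within 50 mm of the middle; a scraper at y +150 mm (44 mm wide) and a hoof pick at y -152 mm (22 mm) are fixed and hang down to 95 mm above the bench
- carrier: fixed wire-mesh bird carrier, 290 mm wide (y), 306 mm deep, roof 128 mm high. Origin on the bench under the middle of the door; x points into it, away from its front. Door guides at y +-137 mm, 200 mm tall, x -7 to 12 mm; spring barrels before them reach x -24 mm. Carrying bows of 8 mm rod, 292 mm wide: the bare front one at x 44 mm, the rear one with a wooden grip at x 270 mm
- tab_hole (a point): centre of the 34 mm round hole in the door's tab; moves with the door, 158 mm above the bench when shut (axes as the carrier's; hole along x). The tab is an upright aluminium plate 3 mm thick and 70 mm wide in the middle of the door, its top edge 27 mm above this point. Behind it (+x) is free room over the mesh roof, which lies 30 mm below this point when shut
- bow_top (a point): top of the front carrying bow, above its middle: 44 mm behind the door's plane, 327.5 mm above the bench (axes as the carrier's). Round 8 mm bar along y, straight for 110 mm either side; legs at y +-142 mm. A loose carton 55 mm high lies on the roof at least 35 mm behind it; the other loose things stand about the bench, none over 180 mm high
- door (a joint): how far the door is pulled up, m: 0 shut, 0.075 at its upper stop. Slides straight up against weight and closing springs, about 6 N to start and 9 N at the stop, and falls shut when let go. With the hook over the front bow it rests near 0.053, the hook's top leaning 25 deg into the carrier. At the stop the hook's upper bend can stand 22 mm higher than that; its tip needs 14 mm to pass over the bow

How it is judged:
By the outcome, as a careful person would: the job done as asked, in the order asked, and still so for the second after the job is handed in, with the robot touching nothing.
It also fails if it takes over 58 s, if anything falls off the work surface, if the arm or the gripper's body presses on something with over 40 N, if the wrist force passes 120 N, or if a joint passes its speed limit or range.

## Robot

A 6-joint arm with a two-finger parallel gripper is mounted at the origin on the work surface. World frame = base frame: x ahead of the robot, y to its left, z up, the work surface at z = 0. Lengths are in mm, angles in rad, forces in N, time in s.
With the tool pointing down it reaches from about 400 to 925 mm from the base axis. Payload 12.5 kg.
Tool frame: the origin (TCP) lies midway between the tips of the shut fingers; the grasp point (between the pads) lies 19 mm behind it; z points along the fingers, y is the line along which they close (so a half turn about z gives the same grasp; the last joint's range is limited). The gripper opens to 95 mm and grips with 3 to 60 N. Pads are 20 mm wide; open, the fingers measure 119 mm over their backs; the gripper's body (75 mm by 180 mm) begins 59 mm behind the grasp point.
Start: joints at [-1.379, 0.491, 1.559, -0, 1.092, -0.106], TCP at [183.409, -597.501, 214.661] pointing down, gripper open.
Joint ranges: [-3.1, 3.1], [-0.84, 2.19], [0.05, 2.79], [-1.13, 4.28], [0.06, 2.93], [-2.69, 2.69]. Speed limits (rad/s): [2.22, 2.22, 2.79, 3.14, 3.14, 3.14].

## Interface

Orientations are given as [roll, pitch, yaw] about the fixed x, y, z axes, in that order (R = Rz(yaw) Ry(pitch) Rx(roll)).
In Python, from cell import env gives the robot as it stands.
- The arm moves only by the tool arm_command, never from a script. Its argument "targets" is a list of rows, each a list of 5 numbers: the shift along the tool's x, y, z in mm, then the turn about the tool's z in degrees, then the opening, from 0 (shut) to 1 (fully open). In form: [[tx, ty, tz, roll, fingers], ...]. A call has 1 to 5 rows; each row is the pose to reach, as a shift and turn from the pose commanded when the call began, along the tool's axes at that moment; what a row does not reach only later rows make up. A row lasts 1/10 s, in which the tool goes at most 50 mm and 8.59 degrees, less where a joint would pass 70% of its speed; a pose out of reach is approached as far as the arm can. A call with a gripper value outside its range is refused whole. The fingers move at their own pace and stop on an object; the grip force is fixed at half the most. Time passes only in rows, so rows that repeat a pose let the fingers close. It gives the time, the measured TCP pose, the force, the opening and the grip force at its end, in the units of the state.
- env.state(): the state, without advancing time (a new reading comes with each control period).
- env.read_camera(name): name is "scene" or "top" or "wrist"; returns a dict with "frame" (480x640x3 uint8, red, green, blue), "vertical_fov" (degrees; the focal length in pixels is half the picture's height over the tangent of half this angle, whatever the lens; pixels are square), "cx", "cy" (the principal point, pixels), "k1" (the pictures are not rectified: a ray, as slopes to the right and down, at radius r is drawn at 1 + k1 r^2 times it, then the intrinsics apply), "world_from_camera" (4x4, takes a point from camera to world coordinates); the wrist camera has in their place "hand_eye" (4x4, takes a point from camera to tool coordinates, whose origin is the TCP and whose axes are the flange's). Camera axes: x right, y down, z forward; pixel columns grow to the right and rows downward; lengths in mm; the calibration is good to about 2 mm. A picture is of the moment at which its call begins: read the wrist's pose just before it. There is no depth.
- env.job_done(): hands the job in; it is judged then, once.
The state is a dict: "t": time; "joints": joint angles; "qvel": joint speeds; "tau": joint torques, N m; "eef_pos": TCP position; "tcp_rot": TCP orientation; "ft_force": force on the tool from outside, world axes, zero at the start; "moment": the same for the moment, N m; "opening": opening from 0.0 (shut) to 1.0 (fully open); "grip_force": force on a finger pad.
Only numpy, scipy, OpenCV 4.12 (cv2) and the standard library are available. Lean on these libraries where they do the work, as an engineer would, in place of code of your own. Each camera call takes 0.05 s, during which the arm holds its last target. There are 200 camera calls.

## Working session

There is one attempt and no reset: what is moved stays moved. The work goes in short steps, Python scripts to look and compute and a tool call to move; the robot and the scene stay as the last step left them, time stands still between calls to the robot, and variables do not carry over. Pictures are saved under pics/ and viewed, at most 10 in all, crops included, and the job is handed in when it is done.

Besides the shell and the picture viewer there is one more tool, called after "Emit:" as a command line: name --pt "numbers of a row" for each row, then --argument value for the rest. arm_command: Moves the arm, as the interface text tells. Its arguments: {"type":"object","properties":{"targets":{"type":"array","items":{"type":"array","items":{"type":"number"}}}},"required":["targets"]}

```bash
mkdir -p pics; ls
cat > h.py <<'E'
import numpy as np, cv2
from cell import env
from scipy.spatial.transform import Rotation as R
def cam(n):
    s=env.state(); c=env.read_camera(n); f=c["frame"]; c["f"]=f.shape[0]/2/np.tan(np.radians(c["vertical_fov"])/2)
    if n=="wrist":
        T=np.eye(4); T[:3,:3]=R.from_euler('xyz',s["tcp_rot"]).as_matrix() if np.size(s["tcp_rot"])==3 else np.array(s["tcp_rot"]).reshape(3,3)
        T[:3,3]=s["eef_pos"]; c["T"]=T@np.array(c["hand_eye"])
    else: c["T"]=np.array(c["world_from_camera"])
    return c
def ray(c,u,v):
    K=np.array([[c["f"],0,c["cx"]],[0,c["f"],c["cy"]],[0,0,1.]])
    x,y=(u-c["cx"])/c["f"],(v-c["cy"])/c["f"]; a,b=x,y
    for _ in range(20):
        k=1+c["k1"]*(a*a+b*b); a,b=x/k,y/k
    d=c["T"][:3,:3]@np.array([a,b,1]); return c["T"][:3,3],d/np.linalg.norm(d)
def plane(c,u,v,ax,val):
    o,d=ray(c,u,v); return o+d*(val-o[ax])/d[ax]
def proj(c,p):
    q=np.linalg.inv(c["T"])@np.r_[p,1]; a,b=q[0]/q[2],q[1]/q[2]; k=1+c["k1"]*(a*a+b*b)
    return np.array([c["cx"]+c["f"]*a*k,c["cy"]+c["f"]*b*k])
def tri(rs):
    A=0;B=0
    for o,d in rs:
        P=np.eye(3)-np.outer(d,d); A=A+P; B=B+P@o
    return np.linalg.solve(A,B)
def save(c,n): cv2.imwrite("pics/"+n+".png",c["frame"][:,:,::-1])
E
python3 - <<'E'
from h import *
import pickle
for n in("scene","top","wrist"):
    c=cam(n); save(c,n+"0"); pickle.dump(c,open(n+"0.pkl","wb"))
    print(n,c["f"],c["cx"],c["cy"],c["k1"],np.round(c["T"],3).tolist())
print(env.state())
E
```

```text
pics
scene 531.3971224445615 314.6977422040517 231.21988124161533 0.026193045052878422 [[-0.421, 0.755, -0.502, 1004.446], [0.907, 0.345, -0.242, 210.046], [-0.01, -0.558, -0.83, 981.291], [0.0, 0.0, 0.0, 1.0]]
top 444.4135264502753 319.5111211674562 243.99929103334483 -0.021665390121811207 [[0.021, -0.997, 0.071, 473.437], [-0.999, -0.018, 0.031, -28.668], [-0.029, -0.072, -0.997, 1161.296], [0.0, 0.0, 0.0, 1.0]]
wrist 344.23576641245614 318.3018836954936 238.0886917878504 -0.02006593002313599 [[0.293, -0.919, -0.264, 256.986], [-0.956, -0.282, -0.079, -574.426], [-0.002, 0.276, -0.961, 384.312], [0.0, 0.0, 0.0, 1.0]]
{'t': 0.15, 'joints': array([-1.37854855e+00,  4.91432043e-01,  1.55929401e+00,  1.87591204e-05,
        1.09169082e+00, -1.05604241e-01]), 'qvel': array([-0.00134607, -0.00154959, -0.00146167, -0.00119376,  0.00134841,
       -0.00164919]), 'tau': array([ 1.71818068e-03, -6.12900925e+01, -2.58275217e+01,  6.92985579e-02,
        4.73457738e-02, -6.75748515e-05]), 'eef_pos': array([ 183.40881554, -597.30955719,  214.19450396]), 'tcp_rot': array([-3.14077478e+00, -1.03426381e-04,  2.97843321e-01]), 'ft_force': array([0.68802957, 0.79700585, 0.39942214]), 'moment': array([0.02726563, 0.00698776, 0.00054104]), 'grip_force': 0.0, 'opening': 1.0028270068994771}
```

View pics/scene0.png

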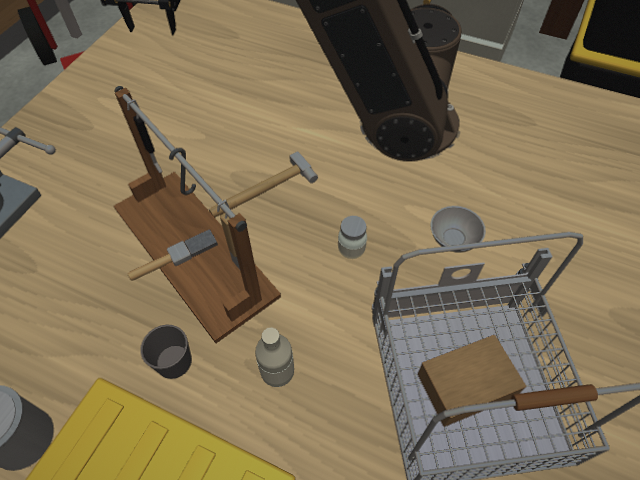

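View pics/top0.png

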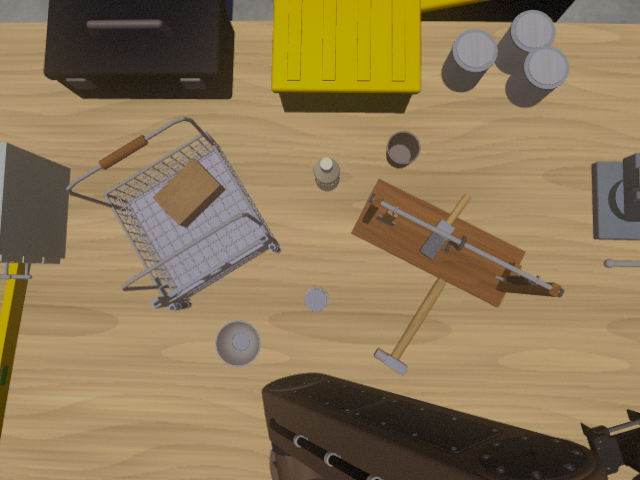

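The scene view shows the rail at upper left, with the S-hook at about (178,155)–(190,190). The carrier is at lower right, with its tab hole near (462,273). In the top view the bare bow runs from about (125,288) to (250,215), and the bar from (375,202) to (560,292).

Run:
```python
import cv2,numpy as np
t=cv2.imread("pics/top0.png"); s=cv2.imread("pics/scene0.png")
z=lambda i,x,y,w,h,W,H:cv2.resize(i[y:y+h,x:x+w],(W,H),interpolation=cv2.INTER_CUBIC)
a=z(t,410,200,100,75,400,300); b=z(t,110,180,180,135,400,300)
c=z(s,140,130,80,80,300,300); d=z(s,370,220,220,132,500,300)
cv2.imwrite("pics/comp.png",np.vstack([np.hstack([a,b]),np.hstack([c,d])]))
```

```text
(no output)
```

View pics/comp.png

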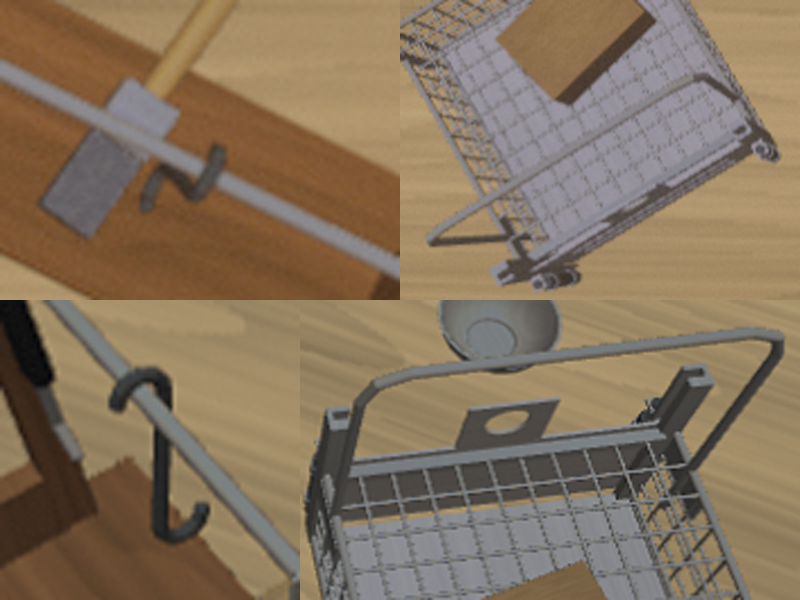

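The crops show the hook's upper tip on the side of the bar away from the robot. Its top is at about top (461.7,242.5) and scene (179.5,150). The bow is clear in both views, and the tab hole is at scene (461.5,273.7).

Run:
```python
from h import *
import pickle
t=pickle.load(open("top0.pkl","rb")); s=pickle.load(open("scene0.pkl","rb"))
a=plane(t,410,217,2,295);b=plane(t,510,267.3,2,295); d=(a-b)/np.linalg.norm(a-b)
print("bar y dir",d.round(3),"hook yaw",np.degrees(np.arctan2(-d[0],d[1])))
print("hook top @z352 top:",plane(t,461.7,242.5,2,300),"tri",tri([ray(t,461.7,242.5),ray(s,179.5,150)]))
a2=plane(s,125.5,93.5,2,295);b2=plane(s,240,222,2,295);print("bar scene",a2,b2, "top",a,b)
p=plane(t,308/2.2222-90+90,0,2,323.5) if 0 else None
L=[(440,228),(680,82)]
P=[plane(t,110+(x-400)/2.2222,180+y/2.2222,2,323.5) for x,y in L]
d=(P[0]-P[1])/np.linalg.norm(P[0]-P[1]); yaw=np.arctan2(-d[0],d[1]); X=np.array([np.cos(yaw),np.sin(yaw),0])
print("bow",P,"yaw",np.degrees(yaw))
Q=[plane(s,403,257.4,2,323.5),plane(s,576.8,235.4,2,323.5)];e=(Q[0]-Q[1]);print("bow scene",Q,"yaw",np.degrees(np.arctan2(-e[0],e[1]) ),"off X",[(q-P[0])@X for q in Q])
o,r=ray(s,461.5,273.7); c=(P[0]@X-44); k=(c-o@X)/(r@X); h=o+k*r; print("hole",h,"bowmid est",h+44*X)
```

```text
bar y dir [0.439 0.898 0.   ] hook yaw -26.06189314222527
hook top @z352 top: [ 542.8403104  -276.63285936  300.        ] tri [ 540.68177439 -271.79510018  305.30044531]
bar scene [ 453.8443821  -445.87586159  295.        ] [ 622.247968   -104.86036998  295.        ] top [ 591.37676342 -177.74174458  295.        ] [ 496.90613447 -370.90536462  295.        ]
bow [array([452.51640944, 361.74797193, 323.5       ]), array([582.18893178, 157.88053967, 323.5       ])] yaw 32.45892869054771
bow scene [array([594.92945606, 152.73550136, 323.5       ]), array([453.79288622, 370.55493401, 323.5       ])] yaw -147.05869338732668 off X [np.float64(7.988837633963079), np.float64(5.803712614001887)]
hole [475.71745634 243.28868508 149.98517849] bowmid est [512.84361712 266.90326078 149.98517849]
```

Emit:
arm_command --pt "0 0 -50 0 1" --pt "0 0 -100 8 1" --pt "20 -10 -150 16 1" --pt "50 -25 -190 24 1" --pt "90 -45 -190 32 1"

```text
t: 0.65
eef_pos: [256.2, -528.8, 409.0]
tcp_rot: [3.136, -0.004, -0.269]
ft_force: [1.5, 0.1, -0.7]
opening: 1.002
grip_force: 0.0
```

Emit:
arm_command --pt "26 -40 0 4 1" --pt "52 -80 0 8 1" --pt "78 -120 0 11 1" --pt "104 -160 0 11 1" --pt "130 -200 0 11 1"

```text
t: 1.15
eef_pos: [434.5, -366.7, 404.6]
tcp_rot: [3.142, 0.0, -0.453]
ft_force: [-0.1, -0.3, -0.3]
opening: 0.998
grip_force: 0.0
```

```bash
echo
```

Emit:
arm_command --pt "19 -44 0 0 1" --pt "38 -88 0 0 1" --pt "56 -131 0 0 1" --pt "56 -131 0 0 1" --pt "56 -131 0 0 1"

```text
t: 1.65
eef_pos: [541.5, -274.3, 404.1]
tcp_rot: [3.141, 0.001, -0.451]
ft_force: [-0.4, -0.1, 0.3]
opening: 0.998
grip_force: 0.0
```

Run:
```python
from h import *
import pickle
c=cam("wrist"); save(c,"w1"); pickle.dump(c,open("w1.pkl","wb")); s=env.state(); print(s["eef_pos"],s["tcp_rot"],s["ft_force"], proj(c,[542,-275,305]))
```

```text
[ 540.85056652 -275.09202206  404.33809509] [ 3.14126646e+00  6.17062056e-04 -4.52126640e-01] [ 0.39404562 -0.6113216   0.42791347] [318.85603525 236.64643818]
```

View pics/w1.png

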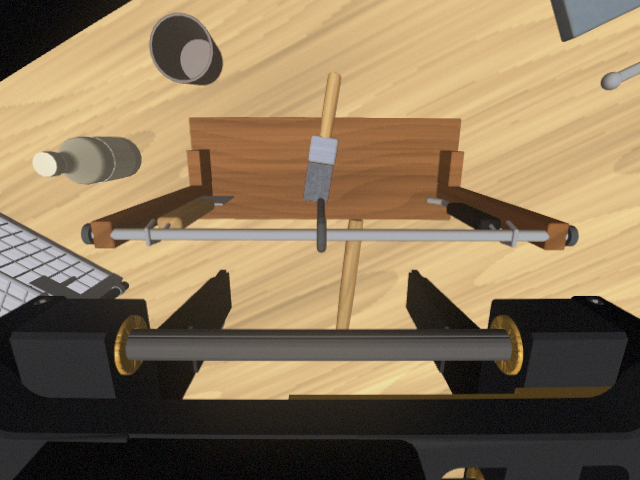

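Wrist view: the hook top crosses the bar at (321,235). The bar is nearly level, from (100,234) to (560,237), and the fingertips are symmetric about it.

Run:
```python
from h import *
import pickle
c=pickle.load(open("w1.pkl","rb")); s=env.state()
g=cv2.cvtColor(c["frame"],cv2.COLOR_RGB2GRAY)
for u in (180,250,420,480):
    col=g[215:260,u].astype(int); print(u,col.tolist())
print(g[247,300:345].tolist())
P=plane(c,321.5,235.5,2,296); 
M=R.from_euler('xyz',s["tcp_rot"]).as_matrix(); print(P, M.T@(P-s["eef_pos"]))
a=plane(c,150,235,2,296);b=plane(c,480,236,2,296);d=a-b;print(np.degrees(np.arctan2(-d[0],d[1])),np.degrees(s["tcp_rot"][2]))
```

```text
180 [76, 72, 77, 89, 104, 112, 123, 129, 134, 136, 140, 140, 134, 114, 112, 139, 158, 170, 174, 174, 174, 176, 173, 168, 164, 187, 209, 209, 206, 205, 203, 202, 197, 196, 193, 190, 189, 188, 194, 195, 193, 188, 184, 184, 186]
250 [113, 108, 108, 119, 154, 188, 188, 184, 180, 175, 177, 179, 179, 155, 103, 132, 152, 168, 173, 174, 175, 175, 172, 170, 165, 176, 196, 192, 187, 190, 192, 190, 194, 195, 196, 195, 197, 196, 193, 189, 189, 189, 191, 195, 195]
420 [108, 104, 107, 109, 143, 179, 182, 182, 182, 181, 182, 179, 180, 166, 131, 115, 142, 159, 167, 172, 175, 173, 174, 175, 168, 158, 170, 182, 180, 178, 177, 178, 181, 183, 190, 195, 197, 193, 186, 185, 187, 192, 197, 199, 198]
480 [23, 28, 20, 27, 33, 35, 33, 32, 31, 32, 39, 40, 37, 36, 62, 104, 132, 155, 166, 173, 175, 175, 177, 175, 173, 160, 177, 202, 202, 206, 201, 202, 198, 196, 199, 200, 198, 198, 201, 202, 203, 201, 201, 197, 201]
[194, 189, 187, 186, 184, 181, 181, 181, 176, 179, 181, 179, 185, 187, 190, 186, 158, 73, 82, 91, 91, 92, 89, 86, 75, 81, 134, 176, 177, 176, 178, 179, 178, 181, 177, 179, 179, 180, 184, 183, 183, 185, 185, 186, 177]
[ 539.62780241 -276.33631101  296.        ] [ -0.48944511   1.61812435 108.33895132]
-26.058372335134003 -25.904948254655782
```

Emit:
arm_command --pt "0 1.6 40 0 1" --pt "0 1.6 75 0 0.6" --pt "0 1.6 95 0 0.4" --pt "0 1.6 102 0 0.3" --pt "0 1.6 102 0 0.3"

```text
t: 2.2
eef_pos: [539.7, -277.3, 302.5]
tcp_rot: [3.142, 0.001, -0.454]
ft_force: [0.4, 0.4, 0.9]
opening: 0.722
grip_force: 0.0
```

Emit:
arm_command --pt "0 0 0 0 0.2" --pt "0 0 0 0 0" --pt "0 0 0 0 0" --pt "0 0 0 0 0" --pt "0 0 0 0 0"

```text
t: 2.7
eef_pos: [540.4, -276.4, 302.9]
tcp_rot: [3.141, -0.0, -0.453]
ft_force: [1.0, -0.1, 0.2]
opening: 0.301
grip_force: 0.0
```

Emit:
arm_command --pt "0 0 0 0 0" --pt "0 0 0 0 0" --pt "0 0 0 0 0" --pt "0 0 0 0 0" --pt "0 0 0 0 0"

```text
t: 3.2
eef_pos: [540.4, -276.4, 302.6]
tcp_rot: [3.142, -0.0, -0.453]
ft_force: [0.4, 0.2, -0.2]
opening: 0.075
grip_force: 30.0
```

Emit:
arm_command --pt "0 0 0 0 0" --pt "0 0 0 0 0" --pt "0 0 -2 0 0" --pt "0 0 -4 0 0" --pt "0 0 -7 0 0"

```text
t: 3.7
eef_pos: [540.3, -276.4, 309.7]
tcp_rot: [3.142, 0.0, -0.453]
ft_force: [-0.1, -0.1, -0.4]
opening: 0.074
grip_force: 30.0
```

Emit:
arm_command --pt "0 0 -10 0 0" --pt "0 0 -20 0 0" --pt "0 0 -40 0 0" --pt "0 0 -65 0 0" --pt "0 0 -95 0 0"

```text
t: 4.2
eef_pos: [540.0, -276.3, 405.7]
tcp_rot: [-3.142, 0.001, -0.453]
ft_force: [0.5, 0.3, -0.7]
opening: 0.075
grip_force: 29.9
```

Run:
```python
from h import *
import pickle
c=cam("wrist"); save(c,"w2"); s=cam("scene"); save(s,"s2"); st=env.state(); print(st["eef_pos"],st["ft_force"],st["grip_force"])
z=lambda i,x,y,w,h,W,H:cv2.resize(i[y:y+h,x:x+w],(W,H),interpolation=cv2.INTER_CUBIC)
cv2.imwrite("pics/c2.png",np.hstack([z(c["frame"],200,80,240,300,400,500),z(s["frame"],90,20,160,200,400,500)])[:,:,::-1])
```

```text
[ 541.08686168 -276.89185158  409.68163385] [0.1805842  0.49964217 0.10251503] 29.893216090276837
```

View pics/c2.png

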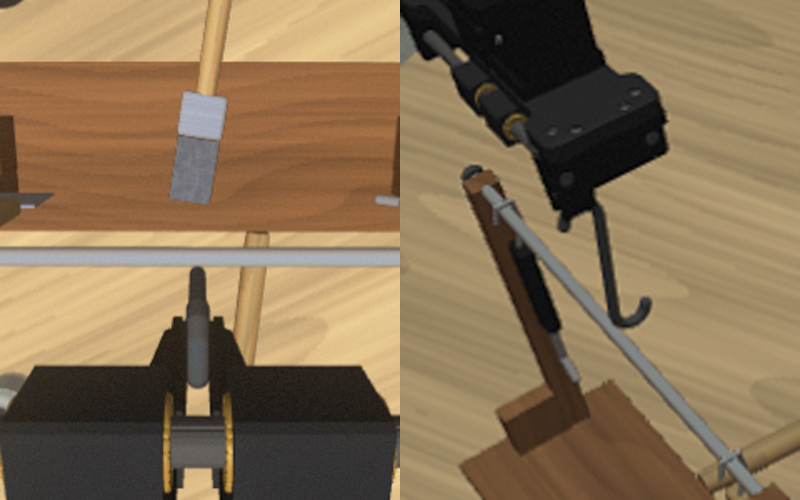

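The hook is held upright and clear of the rail, with its lower bend hanging free. Next I carry it over to the carrier.

Emit:
arm_command --pt "-20 -32 -30 -5 0" --pt "-45 -70 -50 -13 0" --pt "-70 -110 -60 -21 0" --pt "-97 -152 -60 -29 0" --pt "-125 -195 -60 -37 0"

```text
t: 4.8
eef_pos: [512.8, -46.0, 465.2]
tcp_rot: [3.141, -0.001, 0.198]
ft_force: [1.3, 1.0, -2.3]
opening: 0.069
grip_force: 30.0
```

Emit:
arm_command --pt "3 -40 0 -8 0" --pt "7 -88 0 -16 0" --pt "11 -136 0 -21.5 0" --pt "15 -184 0 -21.5 0" --pt "19 -232 0 -21.5 0"

```text
t: 5.3
eef_pos: [486.9, 185.5, 465.1]
tcp_rot: [3.141, -0.001, 0.568]
ft_force: [1.9, -0.7, -0.8]
opening: 0.073
grip_force: 30.0
```

Emit:
arm_command --pt "13 -27 0 0 0" --pt "26 -54 0 0 0" --pt "26 -54 0 0 0" --pt "26 -54 0 0 0" --pt "26 -54 0 0 0"

```text
t: 5.8
eef_pos: [480.5, 242.5, 464.7]
tcp_rot: [3.141, -0.0, 0.568]
ft_force: [0.6, 0.8, -0.5]
opening: 0.07
grip_force: 30.0
```

Run:
```python
from h import *
import pickle
c=cam("wrist"); save(c,"w3"); pickle.dump(c,open("w3.pkl","wb")); s=env.state(); print(s["eef_pos"],np.degrees(s["tcp_rot"]),s["ft_force"])
```

```text
[480.58043768 242.28477772 464.76790354] [ 1.79982672e+02 -1.46655707e-02  3.25034165e+01] [-0.04980776 -0.40617943 -1.18103483]
```

View pics/w3.png

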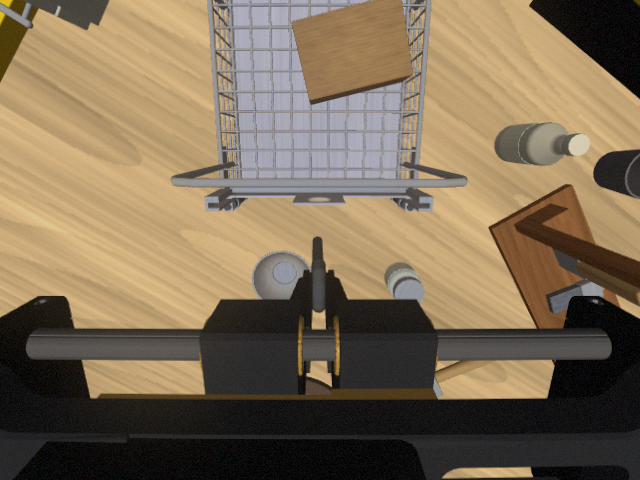

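Wrist view: the bow runs from (172,180) to (466,183), with its middle at u≈319. The tab lies at u 293–344, v 194–203. The hook's lower bend is at (318,240).

Run:
```python
from h import *
import pickle
c=pickle.load(open("w3.pkl","rb")); s=env.state()
g=cv2.cvtColor(c["frame"],cv2.COLOR_RGB2GRAY)
for u in (270,299,319,338,380): print(u,g[172:212,u].tolist())
print("row200",g[200,285:352].tolist()); 
M=R.from_euler('xyz',s["tcp_rot"]).as_matrix(); O=s["eef_pos"]
t=lambda u,v,z:(M.T@(plane(c,u,v,2,z)-O)).round(1)
print("cam tool",M.T@(c["T"][:3,3]-O))
print("bow",t(200,180.5,323.5),t(319,182,323.5),t(440,183.2,323.5), "ends",t(172,180,323.5),t(466,183,323.5))
print("tabtop z185",t(293,203,185),t(344,203,185),"z128",t(319,194,130))
print(proj(c,O+M@np.array([0,0,115.])),"expected hook bottom", proj(c,O+M@np.array([0,0,0.])))
```

```text
270 [174, 171, 168, 171, 172, 160, 137, 136, 148, 150, 151, 150, 149, 143, 125, 131, 158, 158, 154, 152, 123, 87, 88, 133, 177, 173, 160, 153, 155, 162, 164, 168, 166, 164, 160, 156, 155, 157, 159, 162]
299 [172, 171, 170, 170, 170, 160, 137, 133, 142, 148, 150, 151, 149, 143, 124, 125, 153, 153, 151, 146, 121, 87, 90, 87, 87, 87, 88, 88, 91, 88, 118, 160, 171, 165, 164, 163, 155, 154, 159, 163]
319 [173, 175, 172, 173, 173, 161, 134, 133, 147, 148, 149, 150, 149, 143, 124, 129, 154, 150, 152, 146, 122, 89, 88, 86, 95, 134, 170, 168, 159, 136, 118, 160, 171, 165, 161, 159, 157, 163, 166, 169]
338 [174, 176, 172, 174, 175, 163, 136, 129, 147, 149, 148, 149, 150, 145, 127, 126, 150, 152, 148, 142, 116, 89, 86, 88, 92, 87, 88, 90, 90, 88, 118, 163, 175, 174, 176, 170, 166, 159, 154, 158]
380 [159, 159, 153, 155, 154, 147, 126, 127, 147, 148, 150, 150, 150, 144, 129, 129, 147, 150, 149, 145, 120, 84, 86, 113, 156, 171, 166, 168, 163, 165, 162, 164, 171, 173, 173, 177, 176, 176, 175, 178]
row200 [155, 154, 156, 164, 165, 167, 167, 159, 123, 87, 88, 90, 86, 87, 91, 91, 86, 85, 86, 86, 84, 80, 89, 105, 126, 141, 146, 154, 156, 154, 159, 156, 157, 158, 159, 158, 156, 155, 155, 155, 158, 154, 146, 141, 119, 99, 84, 87, 90, 89, 90, 90, 89, 90, 89, 88, 88, 87, 95, 133, 179, 178, 180, 180, 180, 177, 177]
cam tool [  77.26644708   -0.73675527 -170.15391372]
bow [  42.  -107.6  141.2] [ 40.5  -0.4 141.3] [ 39.5 108.8 141.3] ends [  42.5 -132.9  141.2] [ 39.7 132.4 141.3]
tabtop z185 [ -3.5 -34.6 279.8] [ -3.5  32.8 279.8] z128 [ 1.000e-01 -2.000e-01  3.348e+02]
[319.47035434 233.07763123] expected hook bottom [319.99051425 289.06829445]
```

Run:
```python
from h import *
import pickle
s=env.state(); M=R.from_euler('xyz',s["tcp_rot"]).as_matrix(); O=s["eef_pos"]
c=pickle.load(open("w3.pkl","rb"))
a=np.radians(np.arange(0,360,30))
def vis(c,O,M,dz,tilt):
    out=[]
    for q in a:
        p=np.array([12*np.cos(q),0,-44+12*np.sin(q)]); p[2]-=54.6   # rel. grip, z up
        ct,st=np.cos(tilt),np.sin(tilt); x=p[0]*ct+p[2]*st; z=-p[0]*st+p[2]*ct
        out.append(proj(c,O+M@np.array([x,0,dz-z]))[1])
    return min(out)
for t in (-10,-5,0,5,10): print(t,vis(c,O,M,0,np.radians(t)))
c1=pickle.load(open("w1.pkl","rb")); M1=R.from_euler('xyz',[3.1413,.0006,-.4521]).as_matrix();O1=np.array([540.85,-275.09,404.34])+M1@np.array([0.2,1.6,0])
print("w1",vis(c1,O1,M1,101.7,0))
g=cv2.cvtColor(c["frame"],cv2.COLOR_RGB2GRAY); print(g[225:320:3,318].tolist()); print(g[250,300:340].tolist())
h=cv2.cvtColor(c1["frame"],cv2.COLOR_RGB2GRAY); print("w1",h[190:215,320].tolist())
```

```text
-10 203.2130746967362
-5 213.65450470307294
0 223.9917772980953
5 234.149690787162
10 244.39016118849943
w1 201.47516141041555
[158, 155, 158, 156, 52, 49, 53, 56, 55, 52, 54, 51, 65, 66, 63, 76, 80, 78, 77, 81, 76, 80, 79, 78, 78, 76, 77, 76, 70, 111, 180, 164]
[168, 169, 166, 164, 168, 167, 166, 170, 168, 167, 168, 158, 97, 50, 53, 54, 52, 56, 51, 54, 50, 49, 85, 164, 165, 160, 164, 163, 164, 168, 170, 169, 167, 165, 164, 160, 160, 157, 156, 156]
w1 [123, 121, 117, 113, 114, 115, 111, 98, 70, 56, 56, 56, 58, 55, 60, 58, 56, 57, 58, 58, 60, 54, 61, 62, 59]
```

The wrist view shows the hook tilted about 8° in the grip, lower end towards −x. That would bring the fingers against the bow. I'll straighten it by pushing its lower bend gently against the back of the fixed bow.

Emit:
arm_command --pt "30 -0.5 0 0 0" --pt "65 -0.5 0 0 0" --pt "90 -0.5 0 0 0" --pt "90 -0.5 20 0 0" --pt "90 -0.5 39 0 0"

```text
t: 6.35
eef_pos: [556.9, 291.2, 424.5]
tcp_rot: [3.141, 0.0, 0.567]
ft_force: [-0.2, -0.7, -0.7]
opening: 0.072
grip_force: 30.1
```

Emit:
arm_command --pt "-5 0 0 0 0" --pt "-12 0 0 0 0" --pt "-18 0 0 0 0" --pt "-24 0 0 0 0" --pt "-28 0 0 0 0"

```text
t: 6.85
eef_pos: [532.0, 276.6, 426.9]
tcp_rot: [3.141, -0.002, 0.568]
ft_force: [1.1, 1.7, 1.1]
opening: 0.067
grip_force: 30.0
```

```bash
cat > tilt.py <<'E'
from h import *
import pickle,sys
s=env.state(); c=cam("wrist"); save(c,sys.argv[1]); M=R.from_euler('xyz',s["tcp_rot"]).as_matrix(); O=s["eef_pos"]
a=np.radians(np.arange(0,360,15))
def vis(tilt,off=54.6):
    out=[]
    for q in a:
        p=np.array([12*np.cos(q),0,-44-off+12*np.sin(q)])
        ct,st=np.cos(tilt),np.sin(tilt); x=p[0]*ct+p[2]*st; z=-p[0]*st+p[2]*ct
        P=O+M@np.array([x,0,-z]); k=4*c["f"]/np.linalg.norm(P-c["T"][:3,3]); out.append(proj(c,P)[1]-k)
    return min(out)
g=cv2.cvtColor(c["frame"],cv2.COLOR_RGB2GRAY); print(g[200:262,318].tolist())
for t in (-10,-5,0,5,10): print(t,vis(np.radians(t)))
print(O,s["ft_force"])
pickle.dump(c,open(sys.argv[1]+".pkl","wb"))
E
python3 tilt.py w4
```

```text
[170, 169, 173, 172, 172, 170, 172, 171, 169, 171, 170, 171, 171, 170, 169, 161, 149, 150, 153, 172, 171, 156, 100, 52, 57, 58, 61, 58, 59, 59, 59, 57, 58, 61, 59, 56, 61, 57, 58, 61, 57, 60, 59, 62, 55, 57, 54, 55, 60, 58, 54, 56, 55, 55, 53, 55, 55, 52, 60, 59, 65, 70]
-10 197.98033084766553
-5 208.26978082498974
0 218.63189286886845
5 229.063048252979
10 239.47770011355072
[532.0023223  276.59375207 426.8523557 ] [1.06805595 1.66930032 1.13279682]
```

The tilt is down to about +2°. A little more push will finish it.

Emit:
arm_command --pt "-3 0 0 0 0" --pt "-6 0 0 0 0" --pt "-6 0 0 0 0" --pt "0 0 0 0 0" --pt "10 0 0 0 0"

```text
t: 7.4
eef_pos: [541.1, 282.5, 425.7]
tcp_rot: [3.141, 0.0, 0.568]
ft_force: [0.4, -0.1, -0.5]
opening: 0.073
grip_force: 30.0
```

Emit:
arm_command --pt "5 0 -3 0 0" --pt "7 0 -10 0 0" --pt "7 0 -25 0 0" --pt "7 0 -35 0 0" --pt "7 0 -35 0 0"

```text
t: 7.9
eef_pos: [546.9, 286.2, 462.3]
tcp_rot: [3.141, -0.003, 0.568]
ft_force: [-1.5, -0.9, -0.3]
opening: 0.074
grip_force: 30.0
```

```bash
python3 tilt.py w5
```

```text
[172, 171, 172, 171, 158, 143, 149, 154, 172, 174, 171, 170, 170, 170, 170, 171, 173, 172, 171, 172, 157, 112, 54, 57, 61, 63, 58, 57, 59, 59, 57, 59, 59, 62, 61, 59, 58, 61, 58, 60, 54, 59, 63, 58, 61, 58, 58, 61, 60, 58, 59, 56, 58, 58, 60, 59, 57, 54, 60, 68, 68, 65]
-10 197.9804768167624
-5 208.2699214158186
0 218.63202851930785
5 229.06317936291805
10 239.47782816366507
[546.93991722 286.19543464 462.27011494] [-1.52262084 -0.85280103 -0.25773614]
```

Emit:
arm_command --pt "-30 0.8 0 0 0" --pt "-55 0.8 0 0 0" --pt "-65 0.8 0 0 0" --pt "-65 0.8 0 0 0" --pt "-65 0.8 15 0 0"

```text
t: 8.45
eef_pos: [493.2, 250.8, 446.9]
tcp_rot: [3.141, -0.003, 0.568]
ft_force: [1.2, 0.8, -0.6]
opening: 0.074
grip_force: 30.0
```

```bash
python3 tilt.py w6
python3 - <<'E'
from h import *
import pickle
c=pickle.load(open("w6.pkl","rb")); s=env.state(); O=s["eef_pos"]; X=np.array([.8434,.5373,0]);
g=cv2.cvtColor(c["frame"],cv2.COLOR_RGB2GRAY)
for u in (290,300,350): print(u,g[130:220,u].tolist())
print("TCP X",O@X, "pred bow v",proj(c,O+X*(575.7-O@X)+np.array([0,0,323.5-O[2]])),"tab top back",proj(c,O+X*(533.2-O@X)+np.array([0,0,185-O[2]])))
E
```

```text
[140, 147, 150, 150, 151, 147, 140, 115, 85, 84, 117, 160, 168, 165, 162, 147, 109, 134, 172, 168, 149, 100, 50, 57, 62, 59, 60, 58, 62, 57, 57, 58, 59, 57, 63, 61, 60, 60, 63, 57, 60, 60, 57, 55, 61, 58, 61, 53, 59, 58, 58, 55, 58, 56, 55, 58, 54, 59, 65, 66, 70, 69]
-10 197.98031367233594
-5 208.26974993453553
0 218.63184855424993
5 229.06299069427283
10 239.47762952918478
[493.16101143 250.76641506 446.88477589] [ 1.21516753  0.81674751 -0.60561833]
290 [160, 161, 159, 161, 161, 160, 164, 158, 156, 153, 153, 151, 147, 150, 139, 152, 152, 150, 151, 153, 150, 151, 149, 151, 147, 145, 145, 138, 138, 137, 134, 143, 157, 144, 129, 150, 149, 146, 145, 142, 139, 139, 141, 149, 157, 162, 166, 172, 171, 169, 167, 155, 148, 151, 171, 171, 169, 170, 172, 172, 171, 170, 168, 164, 156, 156, 134, 99, 105, 127, 140, 148, 150, 151, 149, 150, 138, 113, 130, 173, 173, 164, 161, 155, 155, 157, 160, 162, 164, 164]
300 [172, 169, 173, 168, 172, 170, 174, 172, 172, 171, 169, 165, 144, 150, 148, 170, 173, 169, 169, 171, 172, 171, 168, 171, 170, 168, 171, 172, 170, 171, 170, 167, 159, 149, 143, 170, 168, 168, 170, 170, 169, 167, 170, 169, 167, 167, 171, 170, 169, 166, 164, 156, 143, 145, 168, 167, 170, 169, 168, 170, 167, 171, 170, 167, 168, 163, 131, 90, 102, 124, 142, 149, 146, 151, 150, 147, 136, 111, 83, 88, 88, 86, 85, 84, 83, 85, 94, 138, 173, 167]
350 [170, 170, 170, 170, 170, 172, 172, 170, 172, 172, 170, 163, 135, 151, 151, 171, 170, 169, 171, 170, 172, 171, 173, 171, 171, 173, 171, 172, 174, 172, 171, 165, 152, 153, 155, 170, 170, 175, 171, 173, 174, 169, 173, 172, 173, 173, 172, 172, 173, 172, 164, 156, 148, 152, 173, 171, 174, 171, 173, 172, 171, 174, 175, 170, 174, 175, 146, 86, 100, 125, 139, 148, 149, 153, 150, 149, 142, 112, 127, 173, 175, 176, 180, 178, 175, 177, 175, 177, 178, 183]
TCP X 550.2830057606005 pred bow v [319.04377196 202.93051421] tab top back [318.81344436 216.93925638]
```

Emit:
arm_command --pt "0 0 30 0 0" --pt "0 0 65 0 0" --pt "0 0 100 0 0" --pt "0 0 130 0 0" --pt "0 0 145 0 0"

```text
t: 9.0
eef_pos: [492.3, 250.5, 297.6]
tcp_rot: [-3.141, 0.004, 0.568]
ft_force: [0.2, -0.7, -0.4]
opening: 0.072
grip_force: 30.0
```

Emit:
arm_command --pt "2 0 0 0 0" --pt "5 0 0 0 0" --pt "5 0 10 0 0" --pt "5 0 25 0 0" --pt "5 0 38 0 0"

```text
t: 9.5
eef_pos: [496.9, 253.2, 262.4]
tcp_rot: [3.141, -0.001, 0.568]
ft_force: [0.1, 0.4, -1.6]
opening: 0.072
grip_force: 30.0
```

Run:
```python
from h import *
s=env.state(); print(s["eef_pos"],s["ft_force"],s["eef_pos"]@np.array([.8434,.5373,0]))
c=cam("wrist"); save(c,"w7"); d=cam("scene"); save(d,"s7"); print(proj(d,[480,245,170]))
z=lambda i,x,y,w,h,W,H:cv2.resize(i[y:y+h,x:x+w],(W,H),interpolation=cv2.INTER_CUBIC)
cv2.imwrite("pics/c7.png",np.hstack([z(c["frame"],220,150,200,250,400,500),z(d["frame"],390,190,160,200,400,500)])[:,:,::-1])
```

```text
[496.85002918 253.24048883 262.3760999 ] [ 0.09739005  0.3500146  -1.56175799] 555.1094292635861
[464.28046807 270.37205285]
```

View pics/c7.png

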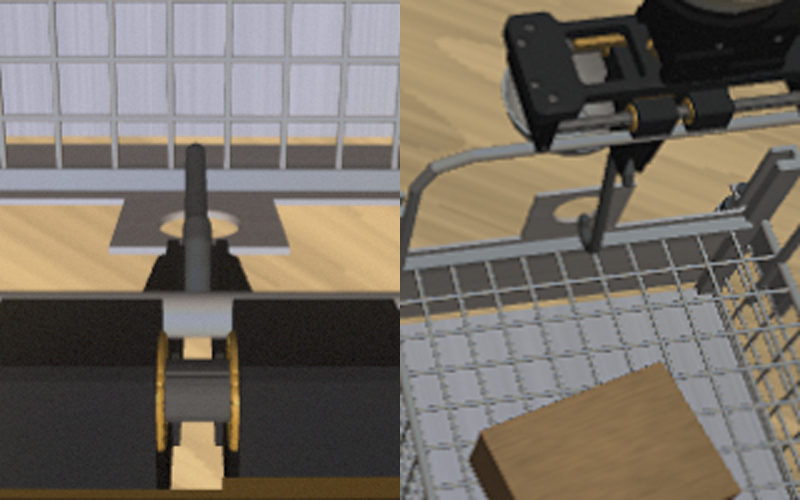

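The hook stands behind the tab, level with the hole. In the wrist crop the hook is at u≈196 and the hole centre at ≈200. Now I move it through the hole.

Emit:
arm_command --pt "-4 0 0 0 0" --pt "-9 0.5 0 0 0" --pt "-14 1 0 0 0" --pt "-19 1 0 0 0" --pt "-21 1 0 0 0"

```text
t: 10.1
eef_pos: [479.0, 240.6, 263.0]
tcp_rot: [3.141, -0.0, 0.568]
ft_force: [0.1, -0.2, -0.9]
opening: 0.072
grip_force: 30.0
```

Emit:
arm_command --pt "0 0 -4 0 0" --pt "0 0 -8 0 0" --pt "0 0 -12 0 0" --pt "0 0 -16 0 0" --pt "0 0 -20 0 0"

```text
t: 10.6
eef_pos: [479.4, 241.0, 282.9]
tcp_rot: [3.141, 0.0, 0.568]
ft_force: [0.7, -1.4, -7.4]
opening: 0.069
grip_force: 30.0
```

Run:
```python
from h import *
s=env.state(); print(s["eef_pos"],s["ft_force"],s["eef_pos"]@np.array([.8434,.5373,0]))
c=cam("wrist"); save(c,"w8"); d=cam("scene"); save(d,"s8")
z=lambda i,x,y,w,h,W,H:cv2.resize(i[y:y+h,x:x+w],(W,H),interpolation=cv2.INTER_CUBIC)
cv2.imwrite("pics/c8.png",np.hstack([z(c["frame"],220,150,200,250,400,500),z(d["frame"],390,190,160,200,400,500)])[:,:,::-1])
```

```text
[479.43567836 240.98570607 282.93244058] [ 0.70854988 -1.3971844  -7.4211612 ] 533.837670996016
```

View pics/c8.png

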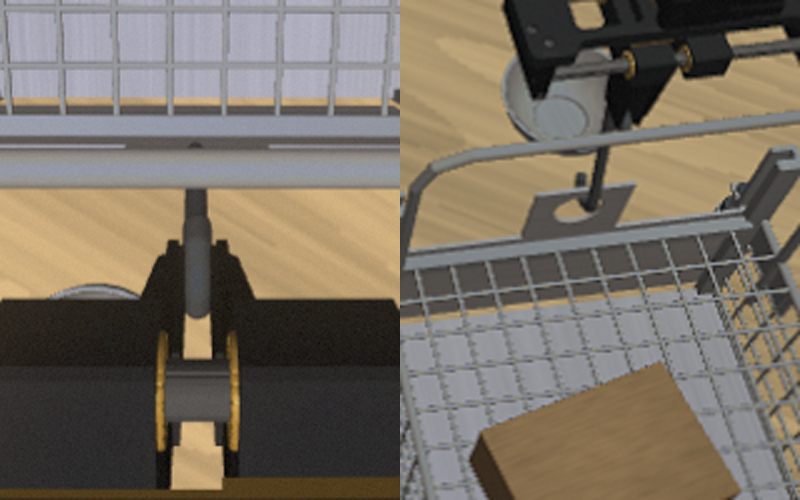

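The lower bend is through the hole and the wrist takes about 7 N. Now I pull the door up.

Emit:
arm_command --pt "0 0 -8 0 0" --pt "0 0 -20 0 0" --pt "0 0 -33 0 0" --pt "0 0 -46 0 0" --pt "0 0 -56 0 0"

```text
t: 11.2
eef_pos: [479.3, 240.9, 339.6]
tcp_rot: [3.142, 0.0, 0.568]
ft_force: [0.0, 0.1, -9.8]
opening: 0.075
grip_force: 30.0
```

Emit:
arm_command --pt "0 0 -4 0 0" --pt "0 0 -8 0 0" --pt "0 0 -11 0 0" --pt "0 0 -14 0 0" --pt "0 0 -14 0 0"

```text
t: 11.7
eef_pos: [479.4, 241.0, 352.7]
tcp_rot: [3.142, 0.0, 0.568]
ft_force: [-0.4, -0.5, -8.1]
opening: 0.071
grip_force: 30.0
```

Emit:
arm_command --pt "0 0 -1 0 0" --pt "0 0 -2 0 0" --pt "0 0 -3 0 0" --pt "0 0 -3 0 0"

```text
t: 12.1
eef_pos: [479.4, 241.0, 355.7]
tcp_rot: [3.141, -0.0, 0.568]
ft_force: [-0.2, 0.4, -9.5]
opening: 0.071
grip_force: 30.0
```

Emit:
arm_command --pt "0 0 -0.5 0 0" --pt "0 0 -1 0 0" --pt "0 0 -1.5 0 0" --pt "0 0 -1.5 0 0"

```text
t: 12.5
eef_pos: [479.4, 240.9, 357.2]
tcp_rot: [3.142, -0.0, 0.568]
ft_force: [0.1, -0.2, -8.9]
opening: 0.07
grip_force: 30.0
```

Emit:
arm_command --pt "0 0 -0.5 0 0" --pt "0 0 -1 0 0" --pt "0 0 -1.5 0 0" --pt "0 0 -1.5 0 0"

```text
t: 12.9
eef_pos: [479.3, 240.9, 358.4]
tcp_rot: [-3.142, 0.001, 0.568]
ft_force: [0.3, -0.5, -12.3]
opening: 0.071
grip_force: 30.0
```

Emit:
arm_command --pt "0 0 -0.3 0 0" --pt "0 0 -0.7 0 0" --pt "0 0 -0.7 0 0"

```text
t: 13.2
eef_pos: [479.2, 240.9, 358.7]
tcp_rot: [-3.141, 0.001, 0.568]
ft_force: [-0.6, -0.4, -17.5]
opening: 0.071
grip_force: 30.0
```

Emit:
arm_command --pt "3.5 0 1 0 0" --pt "7.3 0 1.6 0 0" --pt "12 0 2.1 0 0" --pt "16.6 0 2.8 0 0" --pt "16.6 0 2.8 0 0"

```text
t: 13.7
eef_pos: [493.9, 250.1, 356.5]
tcp_rot: [3.141, -0.0, 0.568]
ft_force: [-1.4, -1.3, -9.5]
opening: 0.07
grip_force: 29.9
```

Emit:
arm_command --pt "4.5 0 0.6 0 0" --pt "9 0 1.4 0 0" --pt "13.5 0 2.6 0 0" --pt "18 0 4 0 0" --pt "18 0 4 0 0"

```text
t: 14.2
eef_pos: [508.9, 259.8, 352.0]
tcp_rot: [-3.142, 0.001, 0.568]
ft_force: [-4.0, -1.6, -9.2]
opening: 0.058
grip_force: 28.6
```

Run:
```python
from h import *
s=env.state(); print(s["eef_pos"],s["ft_force"],s["eef_pos"]@np.array([.8434,.5373,0]))
c=cam("wrist"); save(c,"w9"); d=cam("scene"); save(d,"s9")
z=lambda i,x,y,w,h,W,H:cv2.resize(i[y:y+h,x:x+w],(W,H),interpolation=cv2.INTER_CUBIC)
cv2.imwrite("pics/c9.png",np.hstack([z(c["frame"],220,150,200,250,400,500),z(d["frame"],390,160,160,200,400,500)])[:,:,::-1])
```

```text
[508.91696423 259.78391953 352.01780158] [-3.96350409 -1.63789501 -9.15991175] 568.8024675964248
```

View pics/c9.png

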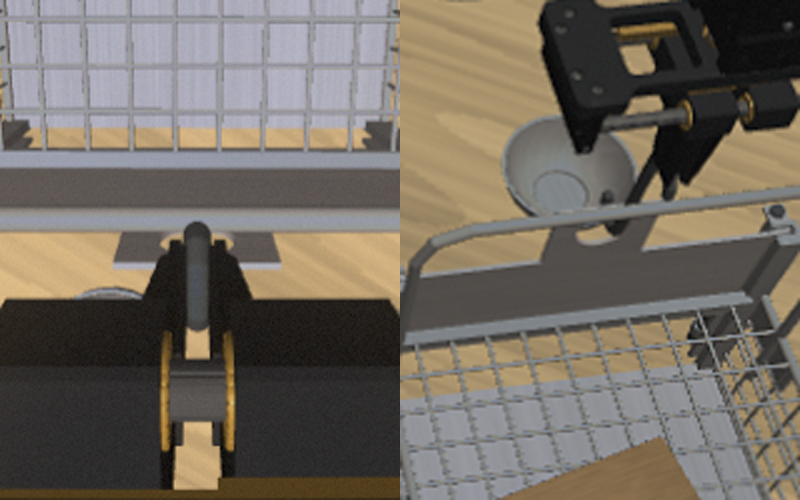

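The hook leans about 20°, with its tip over the bow and the door up. The grip opening has dropped a little, so the grip on the wire is marginal. I'll go straight on over the bow and lower.

Emit:
arm_command --pt "4.5 0 1.8 0 0" --pt "9 0 4 0 0" --pt "11 0 6 0 0" --pt "11 0 10 0 0" --pt "11 0 14 0 0"

```text
t: 14.8
eef_pos: [519.7, 266.1, 343.7]
tcp_rot: [3.139, -0.01, 0.568]
ft_force: [0.2, -1.7, 41.0]
opening: 0.007
grip_force: 22.2
```

Run:
```python
from h import *
s=env.state(); print(s["eef_pos"],s["ft_force"],s["eef_pos"]@np.array([.8434,.5373,0]),s["opening"],s["grip_force"])
c=cam("wrist"); save(c,"w10"); d=cam("scene"); save(d,"s10")
z=lambda i,x,y,w,h,W,H:cv2.resize(i[y:y+h,x:x+w],(W,H),interpolation=cv2.INTER_CUBIC)
cv2.imwrite("pics/c10.png",np.hstack([z(c["frame"],220,150,200,250,400,500),z(d["frame"],390,160,160,200,400,500)])[:,:,::-1])
```

```text
[519.70584155 266.14612889 343.68239436] [ 0.17139675 -1.71490637 40.96131803] 581.3202218207633 0.0073534530384848276 22.20879369881004
```

View pics/c10.png

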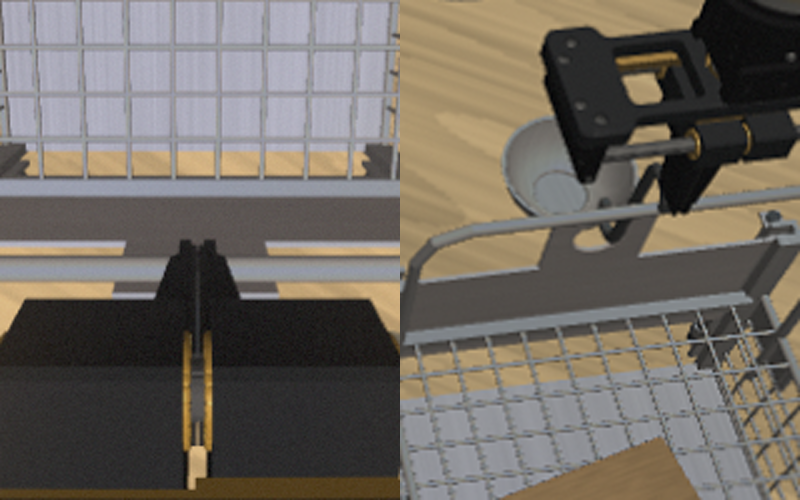

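The gripper has slipped off the top of the wire and is pressing on the hook at 41 N. The door is still up. I'll ease the force off first, then analyse in numbers.

Emit:
arm_command --pt "0 0 -2 0 0" --pt "0 0 -4 0 0"

```text
t: 15.1
eef_pos: [518.1, 265.6, 343.2]
tcp_rot: [3.141, -0.002, 0.568]
ft_force: [-0.3, -0.8, -0.9]
opening: 0.007
grip_force: 0.0
```

Run:
```python
from h import *
s=env.state(); print(s["eef_pos"],s["ft_force"],s["opening"],s["grip_force"])
d=cam("scene"); save(d,"s11"); 
X=np.array([.8434,.5373,0]);Y=np.array([-.5373,.8434,0])
g=cv2.cvtColor(d["frame"],cv2.COLOR_RGB2GRAY)
for v in range(208,266,2): print(v,''.join('#' if x<60 else '+' if x<100 else '-' if x<140 else ' ' for x in g[v,450:540]))
def P(xc,yc,z): return proj(d,X*(531.7+xc)+Y*(-53.3+yc)+[0,0,z]).round(1)
print("bow top mid",P(44,0,327.5),"bow bottom",P(44,0,319.5))
for zl in (235,250):
  for th in (15,20,25):
    c,si=np.cos(np.radians(th)),np.sin(np.radians(th)); H=lambda x,z:P(x*c+(z+52)*si,0,zl+(z+52)*c-x*si)
    print(zl,th,"shank",H(12,-41),H(0,0),H(-12,41),"top",H(0,56),"uptip",H(12,45),"lowtip",H(-12,-45))
print("fingertip",proj(d,s["eef_pos"]))
for q in (.053,.065,.075): print("hole",q,P(0,0,158+1000*q),"tabtop corners",P(0,35,185+1000*q),P(0,-35,185+1000*q),"tab base",P(0,35,150+1000*q))
```

```text
[518.12706794 265.61707528 343.19241574] [-0.32676327 -0.81376712 -0.86160515] 0.006884240168888413 0.0
208 --+################+++####################################################################
210 ---+##############################++------     ##############################++###########
212 ---+#############################-              ########+-+###################++##########
214 ----+###########################-             --######+##+-+###################-##########
216 -----+#########################-   ---+++++++++++++++++++++-###################-##########
218 ------+#################+++++++++++++++++++++++++++++++++#+-###################+##########
220 -------###############+-++++++++++++++++#######+###########+##############################
222 --------##############++######+#+#+++++------+###########+###############################+
224 --------+############+++++++++++-           -############################++ -+----        
226 ---------###########+---+++++++++--        -#######################+                      
228 ----------#########+-----+++++++++-       
[... 2104 characters left out ...]
239. ] uptip [494.9 248.2] lowtip [471.3 240.7]
250 15 shank [477.1 248.5] [483.7 233.2] [490.9 216.5] top [496.4 220.6] uptip [495.8 231. ] lowtip [472.9 235.2]
250 20 shank [477.  249.3] [484.3 236. ] [492.4 221.5] top [497.9 226.8] uptip [496.8 236.8] lowtip [473.2 235.4]
250 25 shank [476.9 250. ] [484.9 238.9] [493.7 226.8] top [499.2 233.3] uptip [497.7 242.6] lowtip [473.5 235.6]
fingertip [498.10030575 236.53835491]
hole 0.053 [467.7 256. ] tabtop corners [492.3 245. ] [450.6 250. ] tab base [486.8 256. ]
hole 0.065 [469.4 252.2] tabtop corners [494.3 241. ] [452.1 246. ] tab base [488.6 252.3]
hole 0.075 [470.8 249.1] tabtop corners [495.9 237.6] [453.4 242.7] tab base [490.2 249.2]
```

The printed pixels show the upper tip at (491–496, 234–252), in front of the bow from this camera. That puts it behind the bow, so the hook is hung, and the wrist force is about 0. I'll back straight up.

Emit:
arm_command --pt "0 0 -4 0 0" --pt "0 0 -10 0 0" --pt "0 0 -30 0 0" --pt "0 0 -65 0 0" --pt "0 0 -110 0 0"

```text
t: 15.65
eef_pos: [517.4, 265.3, 452.8]
tcp_rot: [-3.141, 0.003, 0.568]
ft_force: [0.0, -0.1, -0.2]
opening: 0.004
grip_force: 0.0
```

Emit:
arm_command --pt "-20 0 -20 0 0" --pt "-60 0 -20 0 0" --pt "-100 0 -20 0 0.3" --pt "-100 0 -20 0 0.3" --pt "-100 0 -20 0 0.3"

```text
t: 16.15
eef_pos: [433.2, 211.5, 473.5]
tcp_rot: [3.141, -0.002, 0.568]
ft_force: [0.0, -0.5, 0.5]
opening: 0.201
grip_force: 0.0
```

Run:
```python
from h import *
s=env.state(); print(s["eef_pos"],s["ft_force"],s["opening"])
d=cam("scene"); save(d,"s12"); c=cam("wrist"); save(c,"w12")
X=np.array([.8434,.5373,0]);Y=np.array([-.5373,.8434,0])
g=cv2.cvtColor(d["frame"],cv2.COLOR_RGB2GRAY)
for v in range(222,268,2): print(v,''.join('#' if x<65 else '+' if x<100 else '-' if x<140 else ' ' for x in g[v,440:530]))
g=cv2.cvtColor(c["frame"],cv2.COLOR_RGB2GRAY)
P=lambda xc,z: proj(c,X*(531.7+xc)+Y*(-53.3)+[0,0,z])
print("wrist: bow",P(44,327.5),"tabtop",P(0,238),"hook tip",P(51,314),"hook top",P(46,335))
u,v=P(44,327.5).astype(int)
for r in range(max(v-50,0),min(v+60,480),3): print(r,''.join('#' if x<65 else '+' if x<100 else '-' if x<140 else ' ' for x in g[r,u-50:u+50]))
```

```text
[433.17882003 211.45380757 473.45447569] [ 0.0399438  -0.54446312  0.48683214] 0.20082650172676209
222 ------------------------------++++++++++++-------                   ----------            
224 ------------------------------++++++++++++---   ------                    ----------      
226 --------------------------------+++++++++++-----     --------   -            -------------
228 --------------------------------++++++++++++-   -----      --------                -------
230 -------------------+-------------+++++++++++--        -----     --------                 -
232 ---------------------++----------+++++++++++--    ---       ----      ---------           
234 -----------------------+---------+++++++++++-  -#####+-           ----      -----------   
236 ------------------------+---------+++++++++-- -########+-              -----   -----------
238 -------------------------+-------+++++++++---+##########+     ----     -------------------
240 --------------------------------+++++++++---######++###+++--------------------------------
242 ----------------------------++#++++++++--------
[... 4404 characters left out ...]
              +++++++                                             
157 ++++++++++++++++++++++++++++++++++++++++++++++++++++++++++++++++++++++++++++++++++++++++++++++++++++
160                        -+++++++++++++++------   ++++++-    ------++++++++++++++-                    
163                                                                                                     
166                                                -##++#+-                                             
169                                                -++++++-                                             
172                                                 -++++-                                              
175
```

Both views show the hook hanging over the bow and through the tab, with the door up and the robot clear.

```bash
python3 -c "
from h import *
print(env.job_done())"
```

```text
the job is handed in; nothing more can be done
None
```

I handed the job in with the S-hook through the tab and over the front bow, holding the door up after it was pulled to its stop. While lowering the hook onto the bow, though, the gripper slipped off and its fingertips pressed down at 41 N, which may count against the 40 N limit.

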